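# Restock the grinder's shadow-cut accessory tray

## Robot

A 6-joint arm with a two-finger parallel gripper is mounted at the origin on the work surface. World frame = base frame: x ahead of the robot, y to its left, z up, the work surface at z = 0. Lengths are in m, angles in rad, forces in N, time in s.
With the tool pointing down it reaches from about 0.375 to 0.9 m from the base axis. Payload 3.1 kg.
Tool frame: the origin (TCP) lies between the finger pads; the fingertips stand 17 mm ahead of it and the grasp point (between the pads) lies 2 mm behind it (robot.nose_length is the distance from the TCP to the fingertips, in m); z points along the fingers, y is the line along which they close (so a half turn about z gives the same grasp; the last joint's range is limited). The gripper opens to 87 mm and grips with 3 to 60 N. Pads are 19 mm wide; open, the fingers measure 117 mm over their backs; the gripper's body (75 mm by 190 mm) begins 51 mm behind the grasp point.
Start: joints at [-1.48, 0.527, 1.433, -0, 1.181, -0.178], TCP at [0.167, -0.602, 0.24] pointing down, gripper open.
Joint ranges: [-3.08, 3.08], [-0.75, 2.2], [0.22, 2.44], [-1.43, 4.57], [0, 2.65], [-2.85, 2.85]. Speed limits (rad/s): [2.79, 2.79, 3.14, 3.14, 3.14, 3.14].

## Interface

Orientations are given as a unit quaternion [x, y, z, w].
In Python, from rig import robot, cams gives the robot as it stands.
- The arm moves only by the shell command python3 -m pendant 'ROWS' [FORCE]. ROWS is JSON, a list of rows, each an object with "jaw": the opening, from 0 (shut) to 1 (fully open); "linear": the shift along the tool's x, y, z in cm, a list of three; "twist": the turn about the tool's z in degrees. A call has 1 to 12 rows; each row shifts and turns the commanded pose from where the row before left it, along the tool's axes as they then stand; what a row does not reach is not made up. A row lasts 1/12 s, in which the tool goes at most 41.7 mm and 7.16 degrees, less where a joint would pass 70% of its speed; a pose out of reach is approached as far as the arm can. A call is refused whole if a number of a shift passes 4.17 or a number of a turn 7.16, either way. A call with a gripper value outside its range is refused whole. The fingers move at their own pace and stop on an object; FORCE is the grip in N (left out, the last holds). Time passes only in rows, so rows that do not move let the fingers close. It gives the time, the measured TCP pose, the force, the opening and the grip force at its end, in the units of the state.
- robot.get_obs(): the state, without advancing time (a new reading comes with each control period).
- cams.camera(name): name is "side" or "top" or "wrist"; returns a dict with "color" (384x512x3 uint8, blue, green, red), "depth" (384x512 float32, m along the optical axis (not along the pixel's ray), 0 where there is no reading), "fov_y" (degrees; the focal length in pixels is half the picture's height over the tangent of half this angle, whatever the lens; pixels are square), "cx", "cy" (the principal point, pixels), "view" (4x4, takes a point from world to camera coordinates). Camera axes: x right, y down, z forward; pixel columns grow to the right and rows downward; lengths in m; the calibration is good to about 2 mm. A picture is of the moment at which its call begins.
- robot.hand_in(): hands the job in; it is judged then, once.
The state is a dict: "time": time; "q": joint angles; "joint_velocities": joint speeds; "joint_torque": joint torques, N m; "position": TCP position; "tool_rot": TCP orientation; "ft_force": force on the tool from outside, world axes, zero at the start; "moment": the same for the moment, N m; "grip_width": finger opening in m; "grip_force": force on a finger pad.
Only numpy, scipy, OpenCV 4.12 (cv2) and the standard library are available. Lean on these libraries where they do the work, as an engineer would, in place of code of your own. Each camera call takes 0.05 s, during which the arm holds its last target. There are 200 camera calls.

## Task

Two cavities of the foam tray on the grinding bench are empty, a round one and a T-shaped one. Put the small wheel flange into the round cavity and the T-shaped tool-rest bracket into the T-shaped cavity, each with its base lying flat on the cavity's floor; lower them in rather than drop them. The larger flange and the L-shaped bracket do not belong in this tray.

Things in the scene. Friction and masses are not known exactly. Their poses are not given: they have to be found in the camera images.
- flange_mid (a point): Small loose wheel flange, bright steel, about 0.3 kg: a disc 62 mm across and 8 mm thick with a round hub 32 mm across rising to 50 mm above its underside; grip the hub. This point: on its axis, 32 mm above its underside; z up. The larger flange (disc 96 mm) does not fit.
- tee_mid (a point): Loose T-shaped bracket, bright steel, 0.35 kg: T base plate 8 mm thick, 96 mm long, stem 28 mm wide, cross-bar 84 x 30 mm; an upright rib 12 mm thick, 76 mm long on the stem's midline rises to 50 mm above the underside: grip it. This point: mid-rib, 32 mm above the underside; x along the rib to the cross-bar (outer edge 40 mm ahead, stem end 56 mm behind), z up. The L-shaped one does not fit.
- round_cavity (a point): Round cavity of the fixed tray (156 x 234 mm, black foam), 82 mm across and 8 mm deep; its blue floor is 6 mm and the foam's top 14 mm above the bench. This point: middle of the cavity's floor; z up.
- tee_cavity (a point): T-shaped cavity of the same tray, 9 mm wider all round than the bracket's base; floor and foam heights as the round one. This point: on its floor, with the bracket's point 32 mm straight above it when the bracket is centred; x along the stem to the cross-bar end, z up. The tray's third narrow slot is already filled.
Mind the look-alikes: they are no part of the job. What is shaped like the part that bears flange_mid but green is not meant.

How it is judged:
By the outcome, as a careful person would: the job done as asked, in the order asked, and still so for the second after the job is handed in, with the robot touching nothing.
It also fails if it takes over 64 s, if anything falls off the work surface, if the arm or the gripper's body presses on something with over 40 N, if the wrist force passes 120 N, or if a joint passes its speed limit or range.

## Working session

There is one attempt and no reset: what is moved stays moved. The work goes in short steps, Python scripts to look and compute and a shell command to move; the robot and the scene stay as the last step left them, time stands still between calls to the robot, and variables do not carry over. Pictures are saved under pics/ and viewed, at most 10 in all, crops included, and the job is handed in when it is done.

```bash
mkdir -p pics; ls
python3 - <<'E'
from rig import robot,cams
import cv2,numpy as np
o=robot.get_obs();print(o['time'],o['position'],o['tool_rot'],o['grip_width'])
for n in('top','side'):
    c=cams.camera(n);np.savez(''+n+'.npz',**c);cv2.imwrite(f'pics/{n}0.png',c['color']);print(n,c['fov_y'],c['cx'],c['cy'],np.round(c['view'],3).tolist(),(c['depth']>0).mean())
E
```

```text
pics
0.0 [ 0.16656535 -0.60168314  0.23857157] [ 9.90913145e-01  1.34498980e-01  4.70584136e-05 -1.07755244e-03] 0.08694906577812879
top 56.07937613114773 254.15050467944067 190.65858789931585 [[-0.01, -1.0, -0.008, -0.021], [-0.995, 0.011, -0.101, 0.559], [0.101, 0.007, -0.995, 0.912], [0.0, 0.0, 0.0, 1.0]] 0.9960123697916666
side 44.83064457278223 259.5601667175109 196.2739631999073 [[-0.944, -0.329, -0.015, 0.546], [-0.229, 0.687, -0.689, 0.185], [0.237, -0.647, -0.724, 0.901], [0.0, 0.0, 0.0, 1.0]] 0.9961446126302084
```

View pics/top0.png

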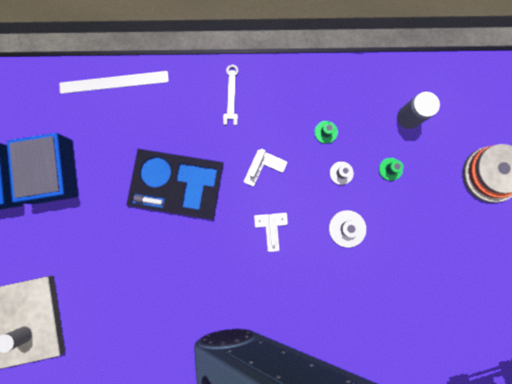

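View pics/side0.png

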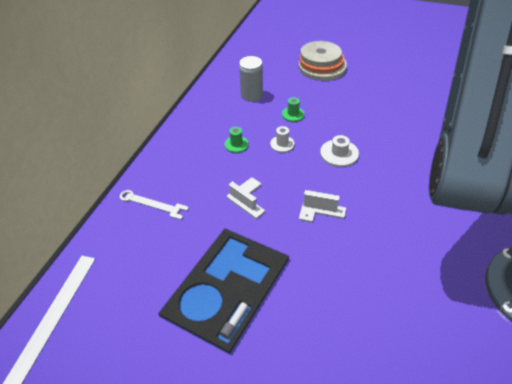

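```bash
cat > h.py <<'E'
import numpy as np,cv2
def ray(c,u,v,z):
    f=192/np.tan(np.radians(float(c['fov_y']))/2);V=c['view'];R=V[:3,:3];C=-R.T@V[:3,3]
    d=R.T@np.array([(u-float(c['cx']))/f,(v-float(c['cy']))/f,1]);return C+d*(z-C[2])/d[2]
def cloud(c):
    f=192/np.tan(np.radians(float(c['fov_y']))/2);V=c['view'];D=c['depth'];h,w=D.shape
    u,v=np.meshgrid(np.arange(w),np.arange(h))
    p=np.stack([(u-float(c['cx']))/f*D,(v-float(c['cy']))/f*D,D],-1)-V[:3,3];return p@V[:3,:3]
E
python3 - <<'E'
from h import *
t=np.load('top.npz');s=np.load('side.npz')
a=cv2.resize(t['color'][110:260,125:405],None,fx=2.8,fy=2.8,interpolation=cv2.INTER_CUBIC)
b=cv2.resize(s['color'][85:230,215:365],None,fx=1,fy=1)
cv2.imwrite('pics/crop.png',a)
P=cloud(t);Q=cloud(s)
print('bench z',np.median(P[200:300,300:320,2]),np.median(Q[220:300,330:400,2]))
for u,v in[(342,172),(348,229),(271,235),(258,168),(155,172),(198,180),(220,156)]:print((u,v),P[v,u].round(3))
# masks
hsv=cv2.cvtColor(t['color'],cv2.COLOR_BGR2HSV)
print(hsv[172,155],hsv[180,198],hsv[240,250],hsv[165,225],hsv[172,215])
E
```

```text
bench z -0.0004227878421122963 -0.0002049331784747703
(342, 172) [ 0.601 -0.252  0.052]
(348, 229) [ 0.457 -0.263  0.047]
(271, 235) [ 0.444 -0.069  0.049]
(258, 168) [ 0.622 -0.038  0.008]
(155, 172) [0.614 0.238 0.008]
(198, 180) [0.592 0.123 0.004]
(220, 156) [ 0.657  0.065 -0.001]
[107 196 230] [107 194 234] [127 162 237] [127 171 236] [108 187 226]
```

View pics/crop.png

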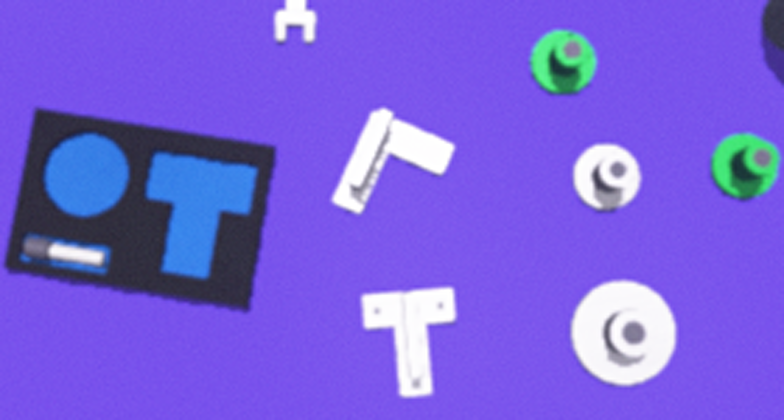

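```bash
cat > m.py <<'E'
from h import *
def blob(m,c,roi,z,K=2):
    u0,v0,u1,v1=roi;r=np.zeros_like(m);r[v0:v1,u0:u1]=m[v0:v1,u0:u1]
    cs,_=cv2.findContours(r,0,cv2.CHAIN_APPROX_NONE);k=max(cs,key=cv2.contourArea)[:,0]
    # use filled region pixels for moments
    f=np.zeros_like(m);cv2.drawContours(f,[k],-1,255,-1);v,u=np.nonzero(f)
    return np.array([ray(c,a,b,z)[:2] for a,b in k]),np.array([ray(c,a,b,z)[:2] for a,b in zip(u,v)])
def circ(k):
    (x,y),r=cv2.minEnclosingCircle((k*1000).astype(np.float32));A=np.c_[k,np.ones(len(k))];s=np.linalg.lstsq(A,(k**2).sum(1),rcond=None)[0]/[2,2,1]
    return (s[:2]*1000).round(1),round(1000*(s[2]+s[:2]@s[:2])**.5,1),'enc',round(x,1),round(y,1),round(r,1)
def tee(k,a):
    (x,y),wh,ang=cv2.minAreaRect((k*1000).astype(np.float32));c=np.array([x,y]);g=a.mean(0)*1000
    d=g-c;th=[np.radians(ang+90*i) for i in range(4)];t=max(th,key=lambda t:d@[np.cos(t),np.sin(t)])
    e=np.array([np.cos(t),np.sin(t)]);return 'rect',np.round(wh,1),'point',(c+8*e).round(1),'yaw',round(np.degrees(t),1)
E
python3 - <<'E'
from m import *
R={'top':dict(fl=(322,155,360,190),te=(250,208,292,254),rc=(138,155,176,190),tc=(176,162,220,212)),
   'side':dict(fl=(266,122,300,155),te=(295,185,350,225),rc=(178,280,224,323),tc=(203,235,272,286))}
for n in R:
    c=np.load(n+'.npz');h=cv2.cvtColor(c['color'],cv2.COLOR_BGR2HSV);P=cloud(c)
    st=((h[...,0]<118)|(h[...,1]<110)).astype(np.uint8)*255
    bl=((h[...,0]>95)&(h[...,0]<117)&(h[...,1]>120)&(h[...,2]>90)).astype(np.uint8)*255
    print(n,'fl',circ(blob(st,c,R[n]['fl'],.006)[0]));print(' te',tee(*blob(st,c,R[n]['te'],.006)))
    print(' rc',circ(blob(bl,c,R[n]['rc'],.01)[0]));print(' tc',tee(*blob(bl,c,R[n]['tc'],.01)))
    for q in('fl','te'):
        u0,v0,u1,v1=R[n][q];p=P[v0:v1,u0:u1].reshape(-1,3);p=p[p[:,2]>.044]
        (x,y),wh,an=cv2.minAreaRect((p[:,:2]*1000).astype(np.float32));print('  hi',q,len(p),p[:,2].mean().round(4),round(x,1),round(y,1),np.round(wh,1),round(an,1))
E
```

```text
top fl (array([ 606.8, -261. ]), np.float64(31.5), 'enc', 606.7, -260.7, 32.8)
 te ('rect', array([100.2,  89.2]), 'point', array([458.4, -71.7]), 'yaw', np.float64(4.4))
 rc (array([613.5, 236.5]), np.float64(40.8), 'enc', 613.5, 236.4, 42.2)
 tc ('rect', array([105. , 116.6]), 'point', array([579.9, 130.6]), 'yaw', np.float64(350.3))
  hi fl 125 0.0715 545.3 -150.8 [ 30.1 283.9] 28.8
  hi te 158 0.1244 457.4 -56.3 [75.7 44.1] 4.3
side fl (array([ 612.9, -277.1]), np.float64(42.7), 'enc', 614.0, -279.6, 54.8)
 te ('rect', array([101.6,  98.5]), 'point', array([460. , -75.4]), 'yaw', np.float64(6.7))
 rc (array([614.2, 236.6]), np.float64(39.4), 'enc', 613.9, 237.3, 41.2)
 tc ('rect', array([100.7, 112.3]), 'point', array([581. , 130.6]), 'yaw', np.float64(349.9))
  hi fl 101 0.0786 471.2 177.0 [ 30.4 950.6] 17.4
  hi te 201 0.0821 384.6 272.6 [ 74.7 726. ] 12.3
```

Top-view candidates for the flange: steel (342,173), large steel (348,229), green (326,131) and (391,169). (342,173) is the one meant: it is steel and measures about 63 mm across. For the brackets, (271,230) is the T, with a cross-bar on both sides and 100x89 mm measured. (264,166) is the L. The crop confirms both choices. Moving over the flange.

```bash
python3 -m pendant '[{"jaw":1,"linear":[3.2,-1.3,0],"twist":0},{"jaw":1,"linear":[3.2,-1.3,0],"twist":0},{"jaw":1,"linear":[3.2,-1.3,0],"twist":0},{"jaw":1,"linear":[3.2,-1.3,0],"twist":0},{"jaw":1,"linear":[3.2,-1.3,0],"twist":0},{"jaw":1,"linear":[3.2,-1.3,0],"twist":0},{"jaw":1,"linear":[3.2,-1.3,0],"twist":0},{"jaw":1,"linear":[3.2,-1.3,0],"twist":0},{"jaw":1,"linear":[3.2,-1.3,0],"twist":0},{"jaw":1,"linear":[3.2,-1.3,0],"twist":0},{"jaw":1,"linear":[3.2,-1.3,0],"twist":0},{"jaw":1,"linear":[3.2,-1.3,0],"twist":0}]' 20
python3 -m pendant '[{"jaw":1,"linear":[3.2,-1.3,0],"twist":0},{"jaw":1,"linear":[2.5,-1.3,0],"twist":0},{"jaw":1,"linear":[2,-1.0,0],"twist":0},{"jaw":1,"linear":[1,-0.5,0],"twist":0},{"jaw":1,"linear":[0,0,0],"twist":0}]'
```

```text
time: 1.1
position: [0.4961, -0.3481, 0.2391]
tool_rot: [0.991, 0.134, -0.0, -0.0]
ft_force: [0.1, 0.1, 0.3]
grip_width: 0.087
grip_force: 0.0
time: 1.52
position: [0.5693, -0.285, 0.239]
tool_rot: [0.991, 0.136, -0.0, -0.0]
ft_force: [-0.4, -0.6, -0.4]
grip_width: 0.0871
grip_force: 0.0
```

```bash
python3 -m pendant '[{"jaw":1,"linear":[2,-0.6,2],"twist":0},{"jaw":1,"linear":[1.5,-0.5,2.5],"twist":0},{"jaw":1,"linear":[0.7,-0.2,2],"twist":0},{"jaw":1,"linear":[0,0,1],"twist":0},{"jaw":1,"linear":[0,0,0],"twist":0}]'
cat > w.py <<'E'
from rig import robot,cams
from m import *
import sys
o=robot.get_obs();c=cams.camera('wrist');np.savez('wrist.npz',**c);cv2.imwrite(sys.argv[1],c['color'])
q=o['tool_rot'];psi=2*np.degrees(np.arctan2(q[1],q[0]));print('t',o['time'],'pos',np.round(o['position'],4),'psi',psi,'grip',o['grip_width'])
P=cloud(c);D=c['depth']
m=(D>0)&(P[...,2]>float(sys.argv[2]))&(P[...,2]<float(sys.argv[3]))&(np.hypot(P[...,0]-float(sys.argv[4]),P[...,1]-float(sys.argv[5]))<.06)
p=P[m];print(len(p))
if len(p):
    (x,y),wh,an=cv2.minAreaRect((p[:,:2]*1000).astype(np.float32));print('hi',p.mean(0).round(4),'rect',round(x,1),round(y,1),np.round(wh,1),round(an,1))
E
python3 w.py pics/w1.png 0.042 0.056 0.607 -0.261
```

```text
time: 1.93
position: [0.6024, -0.2632, 0.1614]
tool_rot: [0.991, 0.134, -0.003, -0.002]
ft_force: [-0.1, 1.1, 0.6]
grip_width: 0.0868
grip_force: 0.0
t 1.9333 pos [ 0.6024 -0.2632  0.1614] psi 15.42254051646893 grip 0.08675734445838586
1204
hi [ 0.6086 -0.2616  0.0511] rect 607.5 -261.9 [32.  30.2] 14.3
```

View pics/w1.png

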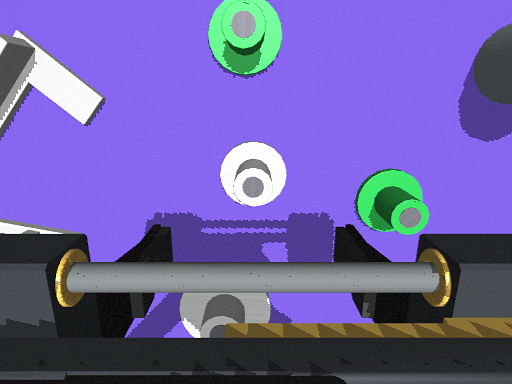

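The wrist view shows the small steel flange at (253,180), green ones at (245,30) and (395,205), and the large one near (225,310). The flange is at (607.3,-261.8), so I'm descending.

```bash
python3 -m pendant '[{"jaw":1,"linear":[0.5,0,1.5],"twist":0},{"jaw":1,"linear":[0,0,2],"twist":0},{"jaw":1,"linear":[0,0,2],"twist":0},{"jaw":1,"linear":[0,0,2],"twist":0},{"jaw":1,"linear":[0,0,1.5],"twist":0},{"jaw":1,"linear":[0,0,0.5],"twist":0},{"jaw":1,"linear":[0,0,0],"twist":0},{"jaw":1,"linear":[0,0,0],"twist":0}]'
```

```text
time: 2.65
position: [0.6104, -0.2627, 0.0703]
tool_rot: [0.991, 0.134, 0.001, 0.001]
ft_force: [0.1, -0.3, 0.2]
grip_width: 0.0872
grip_force: 0.0
```

```bash
python3 -m pendant '[{"jaw":1,"linear":[-0.3,-0.1,1],"twist":0},{"jaw":1,"linear":[0,0,1],"twist":0},{"jaw":1,"linear":[0,0,1],"twist":0},{"jaw":1,"linear":[0,0,0.7],"twist":0},{"jaw":1,"linear":[0,0,0.3],"twist":0},{"jaw":1,"linear":[0,0,0],"twist":0},{"jaw":1,"linear":[0,0,0],"twist":0}]'
python3 -m pendant '[{"jaw":0.2,"linear":[0,0,0],"twist":0},{"jaw":0.2,"linear":[0,0,0],"twist":0},{"jaw":0.2,"linear":[0,0,0],"twist":0},{"jaw":0.2,"linear":[0,0,0],"twist":0},{"jaw":0.2,"linear":[0,0,0],"twist":0},{"jaw":0.2,"linear":[0,0,0],"twist":0},{"jaw":0.2,"linear":[0,0,0],"twist":0},{"jaw":0.2,"linear":[0,0,0],"twist":0},{"jaw":0.2,"linear":[0,0,0],"twist":0},{"jaw":0.2,"linear":[0,0,0],"twist":0}]' 25
```

```text
time: 3.23
position: [0.6067, -0.2617, 0.0292]
tool_rot: [0.991, 0.135, -0.0, -0.0]
ft_force: [0.0, 1.0, 0.1]
grip_width: 0.0871
grip_force: 0.0
time: 4.07
position: [0.6067, -0.2617, 0.0295]
tool_rot: [0.991, 0.134, -0.0, -0.0]
ft_force: [-0.2, -0.0, 0.6]
grip_width: 0.0313
grip_force: 25.0
```

```bash
python3 -m pendant '[{"jaw":0.2,"linear":[0,0,-1],"twist":0},{"jaw":0.2,"linear":[0,0,-2],"twist":0},{"jaw":0.2,"linear":[0,0,-2.5],"twist":0},{"jaw":0.2,"linear":[0,0,-2.5],"twist":0},{"jaw":0.2,"linear":[0.4,-1.2,-1.5],"twist":0},{"jaw":0.2,"linear":[0.7,-2.4,-0.5],"twist":0},{"jaw":0.2,"linear":[0.9,-3.2,0],"twist":0},{"jaw":0.2,"linear":[0.9,-3.2,0],"twist":0},{"jaw":0.2,"linear":[0.9,-3.2,0],"twist":0},{"jaw":0.2,"linear":[0.9,-3.2,0],"twist":0},{"jaw":0.2,"linear":[0.9,-3.2,0],"twist":0},{"jaw":0.2,"linear":[0.9,-3.2,0],"twist":0}]'
python3 -m pendant '[{"jaw":0.2,"linear":[0.9,-3.2,0],"twist":0},{"jaw":0.2,"linear":[0.9,-3.2,0],"twist":0},{"jaw":0.2,"linear":[0.9,-3.2,0],"twist":0},{"jaw":0.2,"linear":[0.9,-3.2,0],"twist":0},{"jaw":0.2,"linear":[0.9,-3.2,0],"twist":0},{"jaw":0.2,"linear":[0.9,-3.0,0],"twist":0},{"jaw":0.2,"linear":[0.6,-2.0,0],"twist":0},{"jaw":0.2,"linear":[0.3,-1,0],"twist":0},{"jaw":0.2,"linear":[0,0,0],"twist":0},{"jaw":0.2,"linear":[0,0,0],"twist":0}]'
```

```text
time: 5.07
position: [0.6074, -0.022, 0.1295]
tool_rot: [0.991, 0.135, -0.001, -0.0]
ft_force: [0.2, -0.4, -2.8]
grip_width: 0.0313
grip_force: 25.0
time: 5.9
position: [0.6099, 0.2042, 0.1293]
tool_rot: [0.991, 0.135, -0.001, 0.0]
ft_force: [-0.4, -1.3, -3.6]
grip_width: 0.0317
grip_force: 25.0
```

```bash
python3 -m pendant '[{"jaw":0.2,"linear":[0.5,-1.2,0],"twist":0},{"jaw":0.2,"linear":[0.5,-1.2,0.5],"twist":0},{"jaw":0.2,"linear":[0.2,-0.6,1],"twist":0},{"jaw":0.2,"linear":[0,0,1.5],"twist":0},{"jaw":0.2,"linear":[0,0,1.5],"twist":0},{"jaw":0.2,"linear":[0,0,1],"twist":0},{"jaw":0.2,"linear":[0,0,0.5],"twist":0},{"jaw":0.2,"linear":[0,0,0],"twist":0},{"jaw":0.2,"linear":[0,0,0],"twist":0}]'
```

```text
time: 6.65
position: [0.6144, 0.2362, 0.0692]
tool_rot: [0.991, 0.134, -0.0, 0.0]
ft_force: [-0.4, 0.5, -2.1]
grip_width: 0.0313
grip_force: 25.0
```

```bash
python3 -m pendant '[{"jaw":0.2,"linear":[0,0,0.8],"twist":0},{"jaw":0.2,"linear":[0,0,0.8],"twist":0},{"jaw":0.2,"linear":[0,0,0.6],"twist":0},{"jaw":0.2,"linear":[0,0,0.4],"twist":0},{"jaw":0.2,"linear":[0,0,0.3],"twist":0},{"jaw":0.2,"linear":[0,0,0.2],"twist":0},{"jaw":0.2,"linear":[0,0,0.1],"twist":0},{"jaw":0.2,"linear":[0,0,0],"twist":0},{"jaw":0.2,"linear":[0,0,0],"twist":0}]'
python3 w.py pics/w2.png 0.042 0.07 0.6137 0.2365
```

```text
time: 7.4
position: [0.6145, 0.2363, 0.0377]
tool_rot: [0.991, 0.134, 0.0, -0.0]
ft_force: [1.3, 0.5, -3.2]
grip_width: 0.0312
grip_force: 25.0
t 7.4 pos [0.6145 0.2363 0.0377] psi 15.457156652131317 grip 0.031205872548337295
3814
hi [0.6209 0.2376 0.0554] rect 616.3 234.1 [32.1 54.8] 27.7
```

View pics/w2.png

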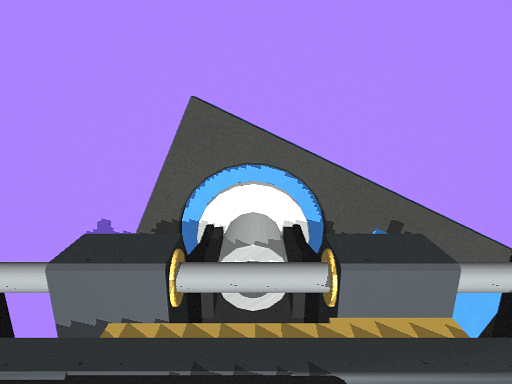

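The picture shows the disc (columns 197–308) centred in the round cavity (182–326) with blue all round. I'll lower the last 2 mm until it touches.

```bash
python3 -m pendant '[{"jaw":0.2,"linear":[0,0,0.1],"twist":0},{"jaw":0.2,"linear":[0,0,0.1],"twist":0},{"jaw":0.2,"linear":[0,0,0.05],"twist":0},{"jaw":0.2,"linear":[0,0,0],"twist":0},{"jaw":0.2,"linear":[0,0,0],"twist":0}]'
```

```text
time: 7.87
position: [0.6145, 0.2364, 0.0355]
tool_rot: [0.991, 0.134, 0.0, -0.0]
ft_force: [-1.5, -0.8, 0.5]
grip_width: 0.0314
grip_force: 25.0
```

```bash
python3 -m pendant '[{"jaw":0.6,"linear":[0,0,0],"twist":0},{"jaw":0.6,"linear":[0,0,0],"twist":0},{"jaw":0.6,"linear":[0,0,0],"twist":0},{"jaw":0.6,"linear":[0,0,0],"twist":0},{"jaw":0.6,"linear":[0,0,-0.5],"twist":0},{"jaw":0.6,"linear":[0,0,-1.5],"twist":0},{"jaw":0.6,"linear":[0,0,-2.5],"twist":0},{"jaw":0.6,"linear":[0,0,-2.5],"twist":0},{"jaw":1,"linear":[0,0,-2.5],"twist":0},{"jaw":1,"linear":[0,0,-1.5],"twist":5.5},{"jaw":1,"linear":[0,0,-0.5],"twist":5.5},{"jaw":1,"linear":[0,0,0],"twist":0}]'
```

```text
time: 8.87
position: [0.6157, 0.2366, 0.1529]
tool_rot: [0.999, 0.038, 0.003, -0.0]
ft_force: [1.1, -0.2, -0.1]
grip_width: 0.0712
grip_force: 0.0
```

```bash
python3 -m pendant '[{"jaw":1,"linear":[-0.8,1.3,0],"twist":0},{"jaw":1,"linear":[-1.6,2.6,0],"twist":0},{"jaw":1,"linear":[-1.9,3.1,0],"twist":0},{"jaw":1,"linear":[-1.9,3.1,0],"twist":0},{"jaw":1,"linear":[-1.9,3.1,0],"twist":0},{"jaw":1,"linear":[-1.9,3.1,0],"twist":0},{"jaw":1,"linear":[-1.9,3.1,0],"twist":0},{"jaw":1,"linear":[-1.9,3.1,0],"twist":0},{"jaw":1,"linear":[-1.9,3.1,0],"twist":0},{"jaw":1,"linear":[-1.5,2.6,0],"twist":0},{"jaw":1,"linear":[-0.8,1.3,0],"twist":0},{"jaw":1,"linear":[0,0,0],"twist":0}]'
python3 -m pendant '[{"jaw":1,"linear":[0,0,0],"twist":0},{"jaw":1,"linear":[0,0,0],"twist":0}]'
python3 w.py pics/w3.png 0.042 0.056 0.4585 -0.072
python3 - <<'E'
from m import *
from rig import cams
c=cams.camera('top');np.savez('top2.npz',**c);cv2.imwrite('pics/top2.png',c['color'])
h=cv2.cvtColor(c['color'],cv2.COLOR_BGR2HSV);P=cloud(c)[155:190,138:176].reshape(-1,3);print('flange hub top z',np.percentile(P[:,2],97),'pts',P[P[:,2]>.048].mean(0))
E
```

```text
time: 9.87
position: [0.4561, -0.0741, 0.1497]
tool_rot: [0.999, 0.038, -0.001, -0.0]
ft_force: [-0.1, -0.4, 0.1]
grip_width: 0.0868
grip_force: 0.0
time: 10.03
position: [0.4579, -0.0714, 0.1499]
tool_rot: [0.999, 0.039, -0.0, -0.0]
ft_force: [-0.9, -0.0, -0.4]
grip_width: 0.0874
grip_force: 0.0
t 10.0333 pos [ 0.4579 -0.0714  0.1499] psi 4.520115371618904 grip 0.08736817495616478
1486
hi [ 0.4613 -0.0723  0.0511] rect 459.1 -72.6 [76.4 11.9] 4.3
flange hub top z 0.05632913446692404 pts [0.60766705 0.22291792 0.09669628]
```

View pics/w3.png

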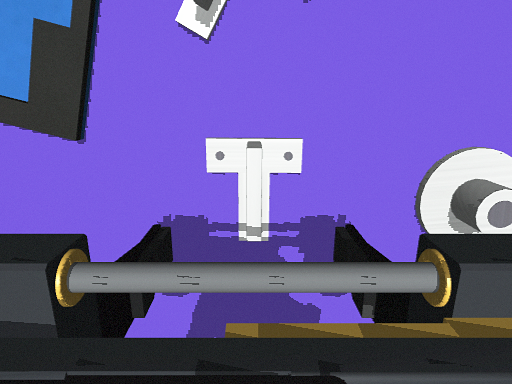

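The T-bracket is below the hand: cross-bar at (254,155) and rib down to (254,240), with equal arms on both sides. Its rib centre is at (459.1,-72.6) and its yaw is 4.3°. Descending to grip it.

```bash
python3 -m pendant '[{"jaw":1,"linear":[0.1,0.1,1.5],"twist":0},{"jaw":1,"linear":[0,0,2],"twist":0},{"jaw":1,"linear":[0,0,2],"twist":0},{"jaw":1,"linear":[0,0,2],"twist":0},{"jaw":1,"linear":[0,0,2],"twist":0},{"jaw":1,"linear":[0,0,1],"twist":0},{"jaw":1,"linear":[0,0,0.6],"twist":0},{"jaw":1,"linear":[0,0,0.4],"twist":0},{"jaw":1,"linear":[0,0,0.2],"twist":0},{"jaw":1,"linear":[0,0,0],"twist":0},{"jaw":1,"linear":[0,0,0],"twist":0}]'
```

```text
time: 11.05
position: [0.4593, -0.0728, 0.0337]
tool_rot: [0.999, 0.039, 0.001, 0.0]
ft_force: [-0.5, -0.7, -0.1]
grip_width: 0.0869
grip_force: 0.0
```

```bash
python3 -m pendant '[{"jaw":0.4,"linear":[0,0,0.3],"twist":0},{"jaw":0.4,"linear":[0,0,0],"twist":0},{"jaw":0.4,"linear":[0,0,0],"twist":0},{"jaw":0.4,"linear":[0,0,0],"twist":0},{"jaw":0.2,"linear":[0,0,0],"twist":0},{"jaw":0.2,"linear":[0,0,0],"twist":0},{"jaw":0,"linear":[0,0,0],"twist":0},{"jaw":0,"linear":[0,0,0],"twist":0},{"jaw":0,"linear":[0,0,0],"twist":0},{"jaw":0,"linear":[0,0,0],"twist":0},{"jaw":0,"linear":[0,0,0],"twist":0},{"jaw":0,"linear":[0,0,0],"twist":0}]' 30
```

```text
time: 12.05
position: [0.4588, -0.0727, 0.03]
tool_rot: [0.999, 0.039, -0.0, -0.0]
ft_force: [0.2, 0.5, 0.1]
grip_width: 0.0147
grip_force: 0.0
```

```bash
python3 -m pendant '[{"jaw":0,"linear":[0,0,0],"twist":0},{"jaw":0,"linear":[0,0,0],"twist":0},{"jaw":0,"linear":[0,0,0],"twist":0},{"jaw":0,"linear":[0,0,0],"twist":0}]' 30
```

```text
time: 12.38
position: [0.4588, -0.0727, 0.0301]
tool_rot: [0.999, 0.039, -0.0, -0.0]
ft_force: [-0.6, 1.1, -0.4]
grip_width: 0.0118
grip_force: 30.0
```

```bash
python3 -m pendant '[{"jaw":0,"linear":[0,0,-0.5],"twist":0},{"jaw":0,"linear":[0,0,-1.5],"twist":0},{"jaw":0,"linear":[0,0,-2.5],"twist":0},{"jaw":0,"linear":[0,0,-2.5],"twist":0},{"jaw":0,"linear":[0,0,-1.5],"twist":3.6},{"jaw":0,"linear":[0,0,-1.0],"twist":3.6},{"jaw":0,"linear":[0,0,-0.5],"twist":3.6},{"jaw":0,"linear":[0,0,0],"twist":3.6},{"jaw":0,"linear":[0,0,0],"twist":0},{"jaw":0,"linear":[0,0,0],"twist":0}]'
```

```text
time: 13.22
position: [0.4584, -0.0726, 0.1301]
tool_rot: [0.996, -0.086, -0.0, -0.0]
ft_force: [0.1, -1.0, -1.8]
grip_width: 0.0116
grip_force: 30.0
```

```bash
python3 -m pendant '[{"jaw":0,"linear":[0.5,-1.2,0],"twist":0},{"jaw":0,"linear":[0.9,-2.4,0],"twist":0},{"jaw":0,"linear":[1.0,-2.6,0],"twist":0},{"jaw":0,"linear":[1.0,-2.6,0],"twist":0},{"jaw":0,"linear":[1.0,-2.6,0],"twist":0},{"jaw":0,"linear":[1.0,-2.6,0],"twist":0},{"jaw":0,"linear":[1.0,-2.6,0],"twist":0},{"jaw":0,"linear":[1.0,-2.6,0],"twist":0},{"jaw":0,"linear":[0.7,-1.9,0],"twist":0},{"jaw":0,"linear":[0.4,-1.0,0],"twist":0},{"jaw":0,"linear":[0,0,0],"twist":0},{"jaw":0,"linear":[0,0,0],"twist":0}]'
```

```text
time: 14.22
position: [0.5797, 0.1301, 0.1293]
tool_rot: [0.996, -0.086, -0.001, 0.0]
ft_force: [-0.6, -0.1, -3.0]
grip_width: 0.0121
grip_force: 30.0
```

```bash
python3 -m pendant '[{"jaw":0,"linear":[0.05,0,1],"twist":0},{"jaw":0,"linear":[0,0,1.5],"twist":0},{"jaw":0,"linear":[0,0,1.5],"twist":0},{"jaw":0,"linear":[0,0,1.5],"twist":0},{"jaw":0,"linear":[0,0,0.8],"twist":0},{"jaw":0,"linear":[0,0,0.5],"twist":0},{"jaw":0,"linear":[0,0,0],"twist":0},{"jaw":0,"linear":[0,0,0],"twist":0}]'
python3 w.py pics/w4.png 0.042 0.056 0.58 0.13
```

```text
time: 14.88
position: [0.5812, 0.1297, 0.0621]
tool_rot: [0.996, -0.087, -0.0, 0.0]
ft_force: [-0.0, -0.6, -3.1]
grip_width: 0.0117
grip_force: 30.0
t 14.8833 pos [0.5812 0.1297 0.0621] psi -9.979051300463023 grip 0.011673251707109542
1111
hi [0.6053 0.1254 0.0449] rect 575.5 130.4 [83.5 92.5] 79.5
```

View pics/w4.png

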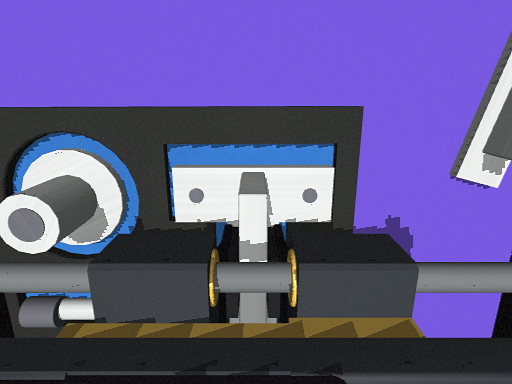

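The flange sits flat in the round cavity at (70,195). The T-bar (columns 174–333) is centred over the T cavity (168–336) and parallel to it. Lowering.

```bash
python3 -m pendant '[{"jaw":0,"linear":[-0.1,-0.05,0.6],"twist":0},{"jaw":0,"linear":[0,0,0.6],"twist":0},{"jaw":0,"linear":[0,0,0.5],"twist":0},{"jaw":0,"linear":[0,0,0.3],"twist":0},{"jaw":0,"linear":[0,0,0.2],"twist":0},{"jaw":0,"linear":[0,0,0.15],"twist":0},{"jaw":0,"linear":[0,0,0.1],"twist":0},{"jaw":0,"linear":[0,0,0],"twist":0},{"jaw":0,"linear":[0,0,0],"twist":0}]'
```

```text
time: 15.68
position: [0.5804, 0.1309, 0.0376]
tool_rot: [0.996, -0.087, 0.0, -0.0]
ft_force: [0.6, -0.2, -3.0]
grip_width: 0.0118
grip_force: 30.0
```

```bash
python3 -m pendant '[{"jaw":0,"linear":[0,0,0.1],"twist":0},{"jaw":0,"linear":[0,0,0.1],"twist":0},{"jaw":0,"linear":[0,0,0],"twist":0},{"jaw":0,"linear":[0,0,0],"twist":0}]'
```

```text
time: 16.02
position: [0.5805, 0.1309, 0.0361]
tool_rot: [0.996, -0.087, 0.0, -0.0]
ft_force: [0.1, 0.1, 1.0]
grip_width: 0.012
grip_force: 30.0
```

```bash
python3 -m pendant '[{"jaw":0.4,"linear":[0,0,0],"twist":0},{"jaw":0.4,"linear":[0,0,0],"twist":0},{"jaw":0.4,"linear":[0,0,0],"twist":0},{"jaw":0.4,"linear":[0,0,0],"twist":0},{"jaw":0.4,"linear":[0,0,0],"twist":0},{"jaw":0.4,"linear":[0,0,-0.5],"twist":0},{"jaw":0.4,"linear":[0,0,-1.5],"twist":0},{"jaw":0.4,"linear":[0,0,-2.5],"twist":0},{"jaw":0.4,"linear":[0,0,-3],"twist":0},{"jaw":0.4,"linear":[0,0,-3],"twist":0},{"jaw":0.4,"linear":[0,0,-2],"twist":0},{"jaw":0.4,"linear":[0,0,-1],"twist":0}]'
python3 -m pendant '[{"jaw":0.4,"linear":[-2,2,0],"twist":0},{"jaw":0.4,"linear":[-3,2,0],"twist":0},{"jaw":0.4,"linear":[-3,2,0],"twist":0},{"jaw":0.4,"linear":[-2,2,0],"twist":0},{"jaw":0.4,"linear":[-1,1,0],"twist":0},{"jaw":0.4,"linear":[0,0,0],"twist":0},{"jaw":0.4,"linear":[0,0,0],"twist":0}]'
python3 - <<'E'
from m import *
from rig import cams
c=cams.camera('side');t=cams.camera('top')
a=cv2.resize(c['color'][210:360,140:310],None,fx=2.3,fy=2.3);b=cv2.resize(t['color'][140:225,120:230],None,fx=3.5,fy=3.5)
h=max(a.shape[0],b.shape[0]);p=lambda x:cv2.copyMakeBorder(x,0,h-x.shape[0],0,0,0);cv2.imwrite('pics/end.png',np.hstack([p(a),p(b)]))
for n,k in(('side',c),('top',t)):
    P=cloud(k).reshape(-1,3)
    for nm,x,y,r in(('fl',.6137,.2365,.03),('te',.5803,.1306,.045)):
        p=P[(np.hypot(P[:,0]-x,P[:,1]-y)<r)]
        for lo,hi in((.010,.018),(.05,.062)):
            s=p[(p[:,2]>lo)&(p[:,2]<hi)];print(n,nm,lo,len(s),np.median(s,0).round(4) if len(s) else '')
E
```

```text
time: 17.02
position: [0.582, 0.131, 0.1741]
tool_rot: [0.996, -0.087, 0.003, -0.0]
ft_force: [0.4, 0.8, -0.0]
grip_width: 0.0349
grip_force: 0.0
time: 17.6
position: [0.4563, 0.061, 0.1705]
tool_rot: [0.996, -0.087, 0.0, -0.0]
ft_force: [1.1, -0.4, 0.1]
grip_width: 0.0352
grip_force: 0.0
side fl 0.01 401 [0.6042 0.2462 0.0135]
side fl 0.05 220 [0.6141 0.2378 0.0557]
side te 0.01 623 [0.578  0.1437 0.0136]
side te 0.05 243 [0.5804 0.1327 0.0549]
top fl 0.01 213 [0.6047 0.2284 0.0137]
top fl 0.05 124 [0.6143 0.2348 0.0559]
top te 0.01 491 [0.5801 0.122  0.0136]
top te 0.05 150 [0.5811 0.13   0.0555]
```

View pics/end.png

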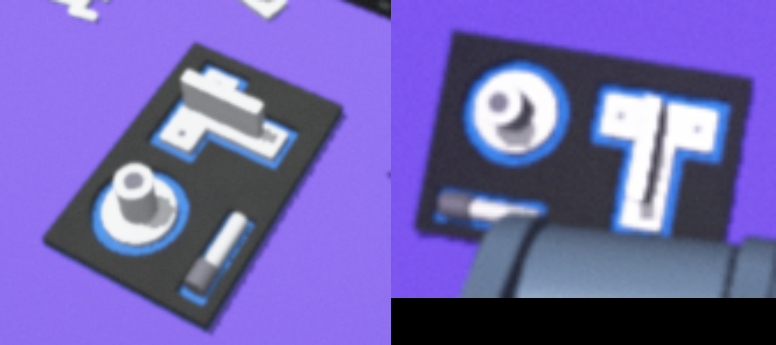

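Both parts lie flat in their cavities with blue showing all round, and their tops measure about 56 mm in height, as expected. Handing in.

```bash
python3 -c "from rig import robot;print(robot.hand_in())"
```

```text
the job is handed in; nothing more can be done
None
```

The small flange is flat in the round cavity and the T-bracket flat in the T cavity; the job is handed in at about 18 s of the 64 s limit, and no verdict was returned.

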